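Change the culture tubes on a bench shaker

TASK

Change the tubes on the bench shaker: pull up its lock knob, draw the platform out from under the hood and let the lock drop into the loading hole; take the finished tube out of its clip and lay it in the steel tray. Push every fresh tube lying on the bench down into a free clip, centred in it, until the jaw has snapped over it, one tube per clip, all caps towards the knob end. Last pull the knob again, slide the platform fully back in and let the lock drop into its hole there, leaving the other things on the bench where they stand.

Things in the scene. Friction and masses are not known exactly. Their poses are not given: they have to be found in the camera images.
- platform (a joint): Travel of the shaker's sliding platform in m: 0 = fully in at the running station, its clips under the hood; grows as it slides out along the clips' -x; 0.150 = loading station, clips clear of the hood. End stops 2 mm beyond each station (-0.002, 0.152). About 2 N of friction; it cannot move while the lock pin is in a hole.
- lock (a joint): Lift of the lock's pull knob in m: 0 = pin fully down in an index hole; the pin clears the hole at 0.012; the lift ends at 0.016. A spring (6 N down, 11 N lifted) pushes it down. Let go between the stations, the pin rides on the index strip at 0.012 and drops by itself when it comes over a hole (within 2 mm); 1 mm play in the hole.
- knob (a point): Pull knob of the spring-loaded index plunger that locks the platform: upright black knurled knob, 31 mm diameter, 26 mm tall; this point is its centre, 125 mm above the bench when down. It stands 8 mm above a 21 mm diameter barrel on a tongue at the platform's outer end, lifts straight up and travels with the platform. Axes as the clips'. Platform in: 65 mm from the hood's edge.
- clip1 (a point): Fork clip for one tube, on the sliding platform. This point (rides with the platform, 112 mm above the bench) is where the middle of a fully seated tube's axis lies. x is level, along a seated tube from its cap to its tip, towards the hood (the platform slides out along -x); z up. Clips 1 to 4 are alike and stand 62 mm apart in a row along y.
- clip2 (a point): As clip1. Each clip has two plastic forks, 10 mm long, standing 28 mm to either side of this point along x: a gripper has 46 mm of free length between them to hold the tube at its middle, and there nothing lies higher than 25 mm below this point. A tube rests on the saddles, 14 mm below this point; its cap must stay outside the forks.
- clip3 (a point): As clip1. Each fork has a fixed prong at -y (inner face 15 mm from this point, flared tip up to 30 mm above it) and at +y a sprung hinged jaw: its nose hangs over a seated tube, its sloped back reaches 31 mm above this point, 17 mm to the side.
- clip4 (a point): As clip1. A level tube pushed straight down swings the jaw outwards by itself (7 to 15 N) and, once on the saddle, the jaw snaps back over it. Pulling a tube out again takes about 6 N.
- tube1: Fresh culture tube, loose, lying on the bench: 28 mm diameter pale body with a pointed end and a six-sided blue screw cap (33 mm across flats, 16 mm long); 120 mm long overall, 70 g. Origin in the middle of its length, on its axis; x runs along the tube towards the cap, which begins 44 mm from the origin. Lying on the bench its axis is about 15 mm high. None if this tube is absent (two to four are present).
- tube2: Another fresh tube, the same as tube1: origin at the middle of its length, on its axis, x towards the cap (which may point either way at the start). The flat-sided cap keeps it from rolling far. None if absent.
- tube3: Another fresh tube, the same as tube1: origin at the middle of its length, on its axis, x towards the cap (which may point either way at the start). The flat-sided cap keeps it from rolling far. None if absent.
- tube4: Another fresh tube, the same as tube1: origin at the middle of its length, on its axis, x towards the cap (which may point either way at the start). The flat-sided cap keeps it from rolling far. None if absent.
- old_a: Finished tube, the same shape as tube1, seated in clip2 at the start (cap towards the knob end). Just one of old_a and old_b is present, the other is None.
- old_b: Finished tube, the same shape as tube1, seated in clip3 at the start (cap towards the knob end). None if absent.
- tray: Low steel tray for finished tubes, fixed, 110 x 160 mm (its x, y) outside, rim 18 mm high, walls 3 mm, floor 4 mm thick; origin under its centre. A tube lies in it along its y, its axis then about 20 mm above the bench.
- petri: Bystander: clear petri dish, 60 mm diameter, 14 mm high; origin under its centre.
- timer: Bystander: white bench timer, 62 x 70 x 22 mm; origin under its centre.
- tipbox: Bystander: pipette tip box, 85 x 120 x 67 mm, behind; origin under its centre.
- media_a: Bystander: glass bottle, 90 mm diameter, 180 mm high; origin under its centre.
- media_b: Bystander: amber bottle, 70 mm diameter, 140 mm high; origin under its centre.
- rack: Bystander: white tube rack, 100 x 200 x 60 mm; origin under its centre.
- marker: Bystander: marker pen, 140 mm long, 13 mm thick, lying; origin under its middle.
- shaker: Bench shaker, fixed: white base 430 mm long (its x), 300 wide, 60 high; clear hood 185 mm high over the 170 mm at its +x end, open towards -x. Origin under it, on the line along which the knob travels. Knob at x = -45 mm with the platform in, -195 out; clip seats at x = +105 in, -45 out. Top of the 250 x 150 mm aluminium platform: 78 mm above the bench.
There are look-alikes about, which are no part of the job. There is more than one size of the tray; the one meant has the size given above.

How it is judged (in metres and radians):
On the way, in this order (a step that is already met when the one before it is completed fails the run):
1. the platform is out at the loading station and the lock pin has dropped into its hole (value of joint platform above 0.146 m and value of joint lock below 0.003 m), for 0.2 s.
2. with the platform locked out, the finished tube lies in the tray and every fresh tube is seated in a clip, cap towards the knob end (all of step 1 and x of old_a in the frame of tray between -0.045 and 0.045 m and y of old_a in the frame of tray between -0.06 and 0.06 m and z of each of old_a, old_b in the frame of tray below 0.03 m and x of old_b in the frame of tray between -0.045 and 0.045 m and y of old_b in the frame of tray between -0.06 and 0.06 m and x of tube1 in the frame of clip1 between -0.012 and 0.012 m and z of tube1 in the frame of clip1 between -0.004 and 0.004 m and angle between the x axis of each of tube1, tube2, tube3, tube4 and the x axis of clip1, either way round below 0.1 rad and x of knob in the frame of tube1 above 0.05 m and (y of tube1 in the frame of clip1 between -0.004 and 0.004 m or y of tube1 in the frame of clip2 between -0.004 and 0.004 m or y of tube1 in the frame of clip3 between -0.004 and 0.004 m or y of tube1 in the frame of clip4 between -0.004 and 0.004 m) and x of tube2 in the frame of clip1 between -0.012 and 0.012 m and z of tube2 in the frame of clip1 between -0.004 and 0.004 m and x of knob in the frame of tube2 above 0.05 m and (y of tube2 in the frame of clip1 between -0.004 and 0.004 m or y of tube2 in the frame of clip2 between -0.004 and 0.004 m or y of tube2 in the frame of clip3 between -0.004 and 0.004 m or y of tube2 in the frame of clip4 between -0.004 and 0.004 m) and x of tube3 in the frame of clip1 between -0.012 and 0.012 m and z of tube3 in the frame of clip1 between -0.004 and 0.004 m and x of knob in the frame of tube3 above 0.05 m and (y of tube3 in the frame of clip1 between -0.004 and 0.004 m or y of tube3 in the frame of clip2 between -0.004 and 0.004 m or y of tube3 in the frame of clip3 between -0.004 and 0.004 m or y of tube3 in the frame of clip4 between -0.004 and 0.004 m) and x of tube4 in the frame of clip1 between -0.012 and 0.012 m and z of tube4 in the frame of clip1 between -0.004 and 0.004 m and x of knob in the frame of tube4 above 0.05 m and (y of tube4 in the frame of clip1 between -0.004 and 0.004 m or y of tube4 in the frame of clip2 between -0.004 and 0.004 m or y of tube4 in the frame of clip3 between -0.004 and 0.004 m or y of tube4 in the frame of clip4 between -0.004 and 0.004 m)), for 0.2 s.
At the end, for the whole second after the job is handed in: Platform within 4 mm of 0, lock pin down (lift under 3 mm); finished tube in the tray (within 45 x 60 mm of its centre, under 30 mm high); every fresh tube seated: middle within 12 mm along, 4 mm across and in height of a clip's seat point, parallel within 0.1 rad, cap to the knob end; all at rest (value of joint platform between -0.004 and 0.004 m and value of joint lock below 0.003 m and x of old_a in the frame of tray between -0.045 and 0.045 m and y of old_a in the frame of tray between -0.06 and 0.06 m and z of each of old_a, old_b in the frame of tray below 0.03 m and x of old_b in the frame of tray between -0.045 and 0.045 m and y of old_b in the frame of tray between -0.06 and 0.06 m and x of tube1 in the frame of clip1 between -0.012 and 0.012 m and z of tube1 in the frame of clip1 between -0.004 and 0.004 m and angle between the x axis of each of tube1, tube2, tube3, tube4 and the x axis of clip1, either way round below 0.1 rad and x of knob in the frame of tube1 above 0.05 m and (y of tube1 in the frame of clip1 between -0.004 and 0.004 m or y of tube1 in the frame of clip2 between -0.004 and 0.004 m or y of tube1 in the frame of clip3 between -0.004 and 0.004 m or y of tube1 in the frame of clip4 between -0.004 and 0.004 m) and x of tube2 in the frame of clip1 between -0.012 and 0.012 m and z of tube2 in the frame of clip1 between -0.004 and 0.004 m and x of knob in the frame of tube2 above 0.05 m and (y of tube2 in the frame of clip1 between -0.004 and 0.004 m or y of tube2 in the frame of clip2 between -0.004 and 0.004 m or y of tube2 in the frame of clip3 between -0.004 and 0.004 m or y of tube2 in the frame of clip4 between -0.004 and 0.004 m) and x of tube3 in the frame of clip1 between -0.012 and 0.012 m and z of tube3 in the frame of clip1 between -0.004 and 0.004 m and x of knob in the frame of tube3 above 0.05 m and (y of tube3 in the frame of clip1 between -0.004 and 0.004 m or y of tube3 in the frame of clip2 between -0.004 and 0.004 m or y of tube3 in the frame of clip3 between -0.004 and 0.004 m or y of tube3 in the frame of clip4 between -0.004 and 0.004 m) and x of tube4 in the frame of clip1 between -0.012 and 0.012 m and z of tube4 in the frame of clip1 between -0.004 and 0.004 m and x of knob in the frame of tube4 above 0.05 m and (y of tube4 in the frame of clip1 between -0.004 and 0.004 m or y of tube4 in the frame of clip2 between -0.004 and 0.004 m or y of tube4 in the frame of clip3 between -0.004 and 0.004 m or y of tube4 in the frame of clip4 between -0.004 and 0.004 m) and linear speed of each of tube1, tube2, tube3, tube4, old_a, old_b below 0.02 m/s); the robot touches nothing.
It fails at once if one of the other things on the bench (dish, timer, tip box, bottles, rack, marker) is moved more than 40 mm (distance of any of petri, timer, tipbox, media_a, media_b, rack, marker from where it was at the start of the episode above 0.04 m).
Of tube1, tube2, tube3, tube4 only 2 to 4 are there at a start; the rules pass over those that are not, and their reading is None.
Of old_a, old_b only 1 to 1 are there at a start; the rules pass over those that are not, and their reading is None.
At some moment in a run one of tube1, tube2, tube3, tube4 may be knocked a few centimetres aside while the robot is not near it.
Once in a run the grip may slacken for a moment while it holds something.
It also fails if it takes over 210 s, if anything falls off the work surface, if the arm or the gripper's body presses on something with over 40 N, if the wrist force passes 120 N, or if a joint passes its speed limit or range.

ROBOT

A 6-joint arm with a two-finger parallel gripper is mounted at the origin on the work surface. World frame = base frame: x ahead of the robot, y to its left, z up, the work surface at z = 0. Lengths are in m, angles in degrees, forces in N, time in s.
With the tool pointing down it reaches from about 0.35 to 0.875 m from the base axis. Payload 4.2 kg.
Tool frame: the origin (TCP) lies on the centre line of the jaws, within the pads' length; the fingertips stand tip_reach ahead of it and the grasp point (between the pads) is the TCP (tip_reach is the distance from the TCP to the fingertips, in m); z points along the fingers, y is the line along which they close (so a half turn about z gives the same grasp; the last joint's range is limited). The gripper opens to 87 mm and grips with 3 to 60 N. Pads are 19 mm wide; open, the fingers measure 117 mm over their backs; the gripper's body (75 mm by 190 mm) begins 51 mm behind the grasp point.
Start: joints at [-55.657, 22.042, 0.453, 0, -68.411, -14.817], TCP at [0.209, -0.589, 0.242] pointing down, gripper open.
Joint ranges: [-179.83, 179.83], [-69.29, 118.12], [-61.27, 80.66], [-181.25, 117.63], [-171.15, -9.14], [-177.46, 177.46]. Speed limits (degrees/s): [159.86, 159.86, 180, 180, 180, 180].

INTERFACE

Orientations are given as a 3x3 rotation matrix whose columns are the frame's x, y, z axes.
In Python, from station import sense, capture, finish_job, tip_reach gives the robot as it stands.
- The arm moves only by the tool arm_command, never from a script. Its argument "deltas" is a list of rows, each a list of 7 numbers: the turn, a rotation vector about the tool's x, y, z in rad, then the shift along the tool's x, y, z in cm, then the closure, from -1 (fully open) to 1 (shut), so that 0 is half open. In form: [[rx, ry, rz, dx, dy, dz, hand], ...]. A call has 1 to 8 rows; each row is the pose to reach, as a shift and turn from the pose commanded when the call began, along the tool's axes at that moment; what a row does not reach only later rows make up. A row lasts 1/12 s, in which the tool goes at most 41.7 mm and 7.16 degrees, less where a joint would pass 70% of its speed; a pose out of reach is approached as far as the arm can. A call with a gripper value outside its range is refused whole. The fingers move at their own pace and stop on an object; the grip force is fixed at half the most. Time passes only in rows, so rows that repeat a pose let the fingers close. It gives the time, the measured TCP pose, the force, the opening and the grip force at its end, in the units of the state.
- sense(): the state, without advancing time (a new reading comes with each control period).
- capture(name): name is "side" or "top" or "wrist"; returns a dict with "pixels" (480x640x3 uint8, blue, green, red), "fovy" (degrees; the focal length in pixels is half the picture's height over the tangent of half this angle, whatever the lens; pixels are square), "cx", "cy" (the principal point, pixels), "k1" (the pictures are not rectified: a ray, as slopes to the right and down, at radius r is drawn at 1 + k1 r^2 times it, then the intrinsics apply), "rvec" (rotation vector, rad) and "tvec" (3), from world to camera coordinates, as OpenCV has them. Camera axes: x right, y down, z forward; pixel columns grow to the right and rows downward; lengths in m; the calibration is good to about 2 mm. A picture is of the moment at which its call begins. There is no depth.
- finish_job(): hands the job in; it is judged then, once.
The state is a dict: "time_s": time; "joints": joint angles; "joint_velocities": joint speeds; "effort": joint torques, N m; "tcp_pos": TCP position; "ee_rot": TCP orientation; "wrist_force": force on the tool from outside, world axes, zero at the start; "moment": the same for the moment, N m; "gripper_width": opening from 0.0 (shut) to 1.0 (fully open); "gripper_force": force on a finger pad.
Only numpy, scipy, OpenCV 4.12 (cv2) and the standard library are available. Lean on these libraries where they do the work, as an engineer would, in place of code of your own. Each camera call takes 0.05 s, during which the arm holds its last target. There are 200 camera calls.

## Working session

There is one attempt and no reset: what is moved stays moved. The work goes in short steps, Python scripts to look and compute and a tool call to move; the robot and the scene stay as the last step left them, time stands still between calls to the robot, and variables do not carry over. Pictures are saved under pics/ and viewed, at most 14 in all, crops included, and the job is handed in when it is done.

Besides the shell and the picture viewer there is one more tool, called after "Call:" by a JSON object that holds its "api" and its "payload", one argument or row to a line. arm_command: Moves the arm, as the interface text tells. Its arguments: {"type":"object","properties":{"deltas":{"type":"array"}},"required":["deltas"]}

```bash
mkdir -p pics; ls
cat > h.py <<'E'
import numpy as np, cv2
from station import sense, capture, finish_job, tip_reach
def cam(n):
    c=capture(n); f=240/np.tan(np.radians(c['fovy'])/2)
    c['f']=f; c['R']=cv2.Rodrigues(np.array(c['rvec'],float))[0]; c['t']=np.array(c['tvec'],float).ravel()
    return c
def ray(c,u,v):
    d=np.array([(u-c['cx'])/c['f'],(v-c['cy'])/c['f']]); p=d.copy()
    for _ in range(20): p=d/(1+c['k1']*(p@p))
    return -c['R'].T@c['t'], c['R'].T@np.array([p[0],p[1],1])
def at(c,u,v,z):
    o,d=ray(c,u,v); return (o+d*(z-o[2])/d[2]).round(4)
def proj(c,P):
    q=c['R']@np.array(P,float)+c['t']; p=q[:2]/q[2]; p=p*(1+c['k1']*(p@p))
    return (p*c['f']+[c['cx'],c['cy']]).round(1)
import pickle
def snap(n,fn):
    c=cam(n); cv2.imwrite('pics/'+fn+'.png',c['pixels']); pickle.dump(c,open('pics/'+fn+'.pkl','wb')); return c
def load(fn): return pickle.load(open('pics/'+fn+'.pkl','rb'))
E
python3 - <<'E'
from h import *
snap('top','top0');snap('side','side0')
s=sense();print(s,tip_reach)
for n in('top0','side0'):
    c=load(n);print(-c['R'].T@c['t'],c['f'],c['k1'])
E
```

```text
pics
{'time_s': 0.1, 'joints': array([-5.56555364e+01,  2.20869025e+01,  3.88232451e-01, -2.23222981e-02,
       -6.84102902e+01, -1.48169071e+01]), 'joint_velocities': array([-0.05122018, -0.15831343,  0.22949865,  0.08513581,  0.07190979,
       -0.02400944]), 'effort': array([-4.22900712e-04, -3.91689026e+01,  1.87936825e+01,  4.23191607e+00,
        1.35026968e-02, -7.12971996e-05]), 'tcp_pos': array([ 0.20876205, -0.58858902,  0.2405752 ]), 'ee_rot': array([[-9.42528808e-01, -3.34124000e-01, -7.73761996e-04],
       [-3.34124868e-01,  9.42527147e-01,  1.77452668e-03],
       [ 1.36379736e-04,  1.93107564e-03, -9.99998126e-01]]), 'wrist_force': array([ 0.78014838,  0.28857797, -0.48132146]), 'moment': array([-0.03656658,  0.01045242,  0.02838364]), 'gripper_force': 0.0, 'gripper_width': 0.99744395960557} 0.019
[ 2.54141229e-01 -1.27486354e-03  1.55433484e+00] 527.5037666770473 0.051810968881226084
[0.48538688 1.38254932 1.52680353] 558.749144472017 -0.1411767384033169
```

View pics/top0.png

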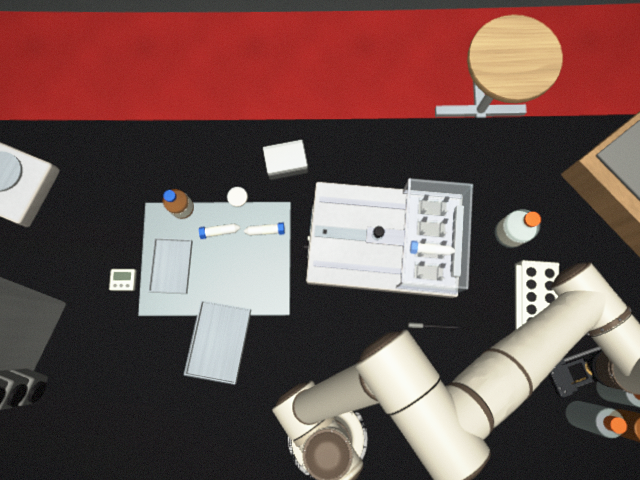

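View pics/side0.png

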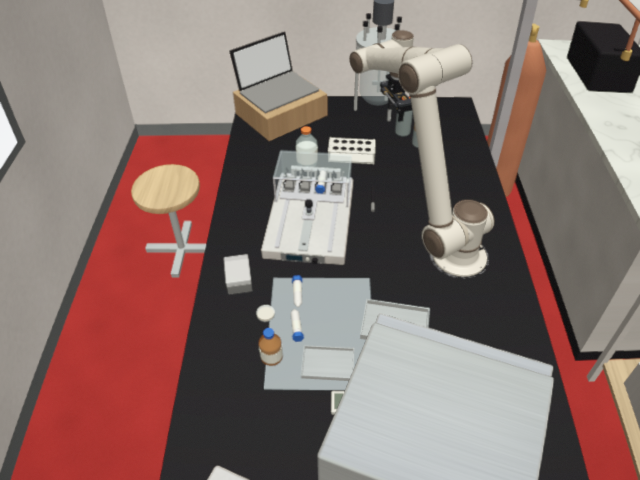

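The top view shows two fresh tubes at about (220,231) and (264,229), the knob at (378,232), clips under the hood at x≈432 and the finished tube at (432,247). There are two trays, at (171,266) and (218,342). The side view shows the same layout. I'll enlarge next.

Run:
```python
from h import *
c=load('top0');p=c['pixels']
cv2.imwrite('pics/c1.png',cv2.resize(p[150:400,95:310],None,fx=2.4*1.0,fy=2.4,interpolation=cv2.INTER_CUBIC))
cv2.imwrite('pics/c2.png',cv2.resize(p[170:310,300:490],None,fx=4.2,fy=4.2,interpolation=cv2.INTER_CUBIC))
for u,v in [(0,0),(330,440),(378,232),(151,240),(192,240),(187,293),(152,292),(205,302),(251,310),(235,384),(184,375)]: print(u,v,at(c,u,v,.018))
```

```text
0 0 [1.3435 1.038  0.018 ]
330 440 [-0.0029 -0.0082  0.018 ]
378 232 [ 0.5804 -0.1546  0.018 ]
151 240 [0.5597 0.5197 0.018 ]
192 240 [0.5591 0.3983 0.018 ]
187 293 [0.4017 0.4058 0.018 ]
152 292 [0.4052 0.5076 0.018 ]
205 302 [0.3753 0.3523 0.018 ]
251 310 [0.3515 0.2181 0.018 ]
235 384 [0.1453 0.258  0.018 ]
184 375 [0.1706 0.4027 0.018 ]
```

View pics/c1.png

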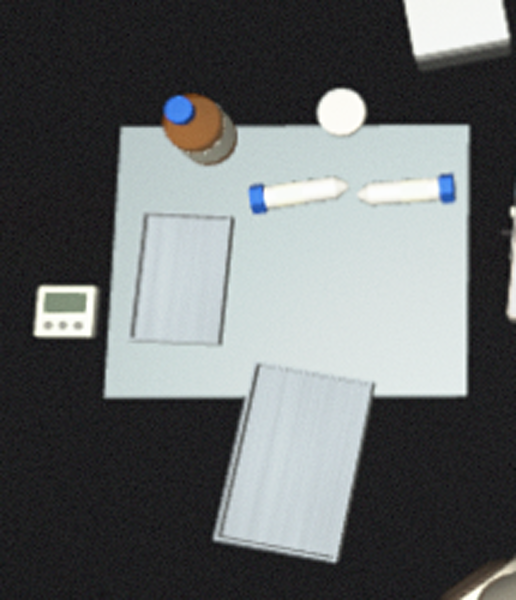

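View pics/c2.png

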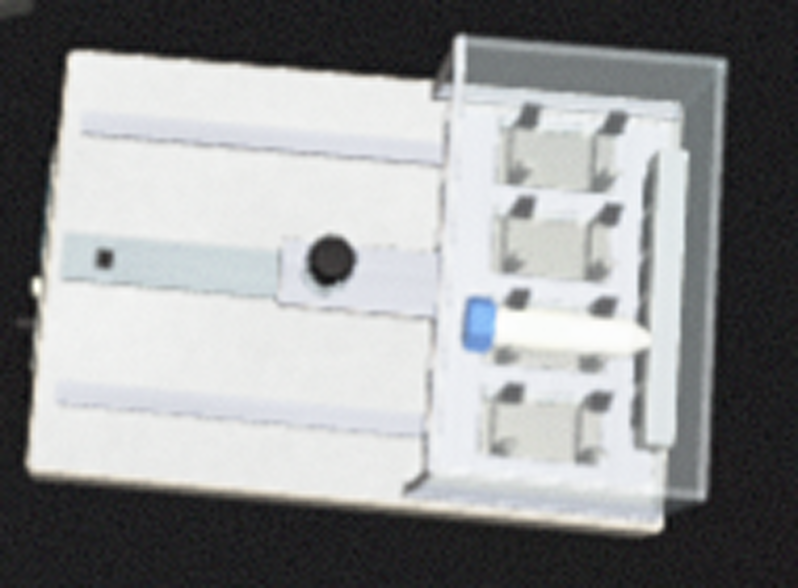

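The enlarged crops put the smaller tray at about (0.48,0.46), size 110x157. The other tray is bigger and is a look-alike. Left tube's cap points left (correct way), right tube's cap points right (needs a flip). In the shaker crop the knob is at (332,260) and the old tube is in the third clip from the top.

Run:
```python
from h import *
c=load('top0')
f=lambda u,v,z:at(c,300+u/4.2,170+v/4.2,z)[:2]
g=lambda u,v,z:at(c,95+u/2.4,150+v/2.4,z)[:2]
k=f(332,258,.138);print('knob',k)
a=f(70,52,.06);b=f(28,470,.06);d=f(662,530,.06)
for p,q in((b,a),(b,d)): print('edge',np.linalg.norm(q-p),np.degrees(np.arctan2(*(q-p)[::-1])))
print('hole',f(104,258,.085),'base left mid',(a+b)/2)
print('old cap/tip',f(464,322,.112),f(652,339,.112))
t=[g(250,199,.015),g(347,186,.015),g(455,188,.015),g(358,194,.015)]
for p,q in((t[0],t[1]),(t[2],t[3])): print('tube cap,tip,mid',p,q,(p+q)/2,'yaw to cap',np.degrees(np.arctan2(*(p-q)[::-1])),np.linalg.norm(p-q))
cs=[g(146,213,.018),g(234,217,.018),g(221,345,.018),g(132,342,.018)]
print('tray',np.mean(cs,0),[np.linalg.norm(cs[i]-cs[i-1]) for i in range(4)],np.degrees(np.arctan2(*(cs[0]+cs[1]-cs[2]-cs[3])[::-1])))
```

```text
knob [ 0.5565 -0.1455]
edge 0.29581509427343294 -5.606520727024155
edge 0.42591685808382834 -95.57807580132847
hole [0.5687 0.0033] base left mid [0.5748  0.04105]
old cap/tip [ 0.5185 -0.2338] [ 0.5066 -0.3558]
tube cap,tip,mid [0.5811 0.3786] [0.5971 0.2584] [0.5891 0.3185] yaw to cap 97.58215382557117 0.12126021606446194
tube cap,tip,mid [0.5938 0.1236] [0.5868 0.2444] [0.5903 0.184 ] yaw to cap -86.68358901961957 0.12100264459919874
tray [0.481125 0.455275] [np.float64(0.15978084991637767), np.float64(0.10914375841063936), np.float64(0.15853889112769767), np.float64(0.10798564719443042)] -2.935212524835785
```

Call:
{"api": "arm_command", "payload": {
  "deltas": [
    [-0.12,0,0,0,0,-3,-1],
    [0,0,-0.1,-3,2,-4,-1],
    [0,0,-0.22,-6,4,-4,-1],
    [0,0,-0.34,-9,6,-4,-1],
    [0,0,-0.46,-12,8,-4,-1],
    [0,0,-0.58,-15,10,-4,-1],
    [0,0,-0.7,-18.5,12,-4,-1],
    [0,0,-0.8,-22,14,-4,-1]
  ]
}}

```text
time_s: 0.77
tcp_pos: [0.3699, -0.3819, 0.2812]
ee_rot: [[-0.412, -0.911, -0.001], [-0.911, 0.412, 0.0], [-0.0, 0.001, -1.0]]
wrist_force: [0.7, -0.2, -0.2]
gripper_width: 1.002
gripper_force: 0.0
```

```bash
cat >> h.py <<'E'
def go(x,y,z,yaw):
    "delta from present pose (tool down) to target, tool-x yaw in deg -> rz, cm shifts"
    s=sense(); R=np.array(s['ee_rot']); d=R.T@(np.array([x,y,z])-s['tcp_pos'])*100
    y=np.radians(yaw); T=np.array([[np.cos(y),np.sin(y),0],[np.sin(y),-np.cos(y),0],[0,0,-1]]).T.T
    T=np.column_stack([[np.cos(y),np.sin(y),0],[np.sin(y),-np.cos(y),0],[0,0,-1]])
    rv=cv2.Rodrigues(R.T@T)[0].ravel()
    print('t',s['time_s'],'tcp',s['tcp_pos'].round(4),'rv',rv.round(3),'d',d.round(2),'grip',s['gripper_width'],'F',np.round(s['wrist_force'],1),'j6',s['joints'][5].round(0))
E
python3 - <<'E'
from h import *
go(.556,-.145,.27,-95.5)
E
```

```text
t 0.7667 tcp [ 0.3699 -0.3819  0.2812] rv [ 0.001  0.    -0.329] d [-29.25  -7.18   1.13] grip 1.0017453578472328 F [ 0.7 -0.2 -0.2] j6 4.0
```

Call:
{"api": "arm_command", "payload": {
  "deltas": [
    [0,0,-0.06,-3.5,-1,0,-1],
    [0,0,-0.12,-7,-2,0,-1],
    [0,0,-0.18,-11,-3,0,-1],
    [0,0,-0.25,-15,-4,0.3,-1],
    [0,0,-0.33,-19,-5,0.6,-1],
    [0,0,-0.33,-23,-6,1.1,-1],
    [0,0,-0.33,-27,-7,1.1,-1],
    [0,0,-0.33,-29.2,-7.2,1.1,-1]
  ]
}}

```text
time_s: 1.43
tcp_pos: [0.5587, -0.145, 0.2693]
ee_rot: [[-0.097, -0.995, -0.001], [-0.995, 0.097, 0.0], [-0.0, 0.001, -1.0]]
wrist_force: [0.7, -0.7, -0.5]
gripper_width: 1.0
gripper_force: 0.0
```

Run:
```python
from h import *
go(.556,-.145,.125,-95.5)
c=snap('wrist','w1')
print(proj(c,(.556,-.145,.138)),proj(c,(.5687,.0033,.08)), -c['R'].T@c['t'])
```

```text
t 1.4333 tcp [ 0.5587 -0.145   0.2693] rv [ 0.001  0.    -0.001] d [ 0.03  0.25 14.43] grip 1.0000472936594382 F [ 0.7 -0.7 -0.5] j6 -7.0
[321.8 236.2] [322.7 348.7] [ 0.55013836 -0.22776016  0.41328385]
```

View pics/w1.png

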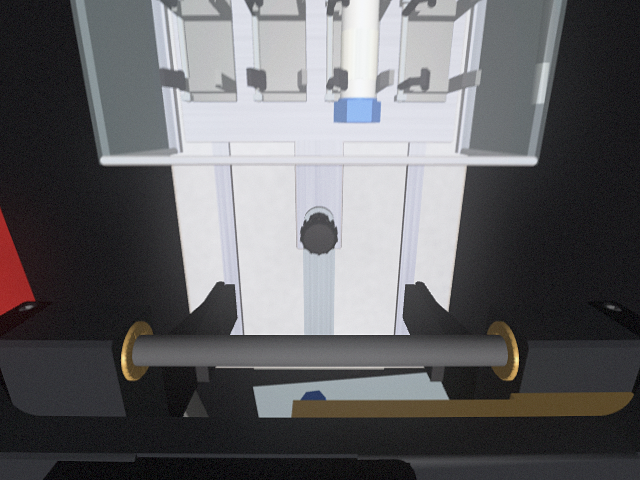

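The wrist view shows the knob centred at (319,234), about 1 mm off the estimate. The hood edge is at row 160 and the old tube's cap is at (357,110). I'll go down and grip the knob.

Call:
{"api": "arm_command", "payload": {
  "deltas": [
    [0,0,0,0,0.1,3.5,-0.5],
    [0,0,0,0,0.1,7,-0.2],
    [0,0,0,0,0.1,10.5,-0.2],
    [0,0,0,0,0.1,13,-0.2],
    [0,0,0,0,0.1,14.2,-0.2],
    [0,0,0,0,0.1,14.2,1],
    [0,0,0,0,0.1,14.2,1],
    [0,0,0,0,0.1,14.2,1]
  ]
}}

```text
time_s: 2.15
tcp_pos: [0.5565, -0.1483, 0.1297]
ee_rot: [[-0.1, -0.995, 0.002], [-0.995, 0.1, -0.0], [0.0, -0.002, -1.0]]
wrist_force: [0.6, 1.1, -0.5]
gripper_width: 0.476
gripper_force: 0.0
```

Call:
{"api": "arm_command", "payload": {
  "deltas": [
    [0,0,0,0,0,0,1],
    [0,0,0,0,0,0,1],
    [0,0,0,0,0,0,1],
    [0,0,0,0,0,-0.3,1],
    [0,0,0,0,0,-0.8,1],
    [0,0,0,0,0,-1.2,1],
    [0,0,0,0,0,-1.45,1],
    [0,0,0,0,0,-1.45,1]
  ]
}}

```text
time_s: 2.82
tcp_pos: [0.5586, -0.1482, 0.1435]
ee_rot: [[-0.1, -0.995, 0.008], [-0.995, 0.1, -0.0], [-0.001, -0.008, -1.0]]
wrist_force: [7.6, -2.8, -10.6]
gripper_width: 0.349
gripper_force: 30.0
```

Call:
{"api": "arm_command", "payload": {
  "deltas": [
    [0,0,0,-1,-0.1,0,1],
    [0,0,0,-3,-0.1,0,1],
    [0,0,0,-5,-0.1,0,1],
    [0,0,0,-7.5,-0.1,0,1],
    [0,0,0,-10,-0.1,0,1],
    [0,0,0,-12.5,-0.1,0,1],
    [0,0,0,-14,-0.1,0,1],
    [0,0,0,-14.7,-0.1,0,1]
  ]
}}

```text
time_s: 3.48
tcp_pos: [0.5733, 0.0002, 0.1426]
ee_rot: [[-0.098, -0.995, 0.005], [-0.995, 0.099, 0.001], [-0.002, -0.005, -1.0]]
wrist_force: [7.8, -3.0, -11.3]
gripper_width: 0.35
gripper_force: 30.0
```

Run:
```python
from h import *
go(.5725,.0015,.143,-95.5)
```

```text
t 3.4833 tcp [5.733e-01 2.000e-04 1.426e-01] rv [-0.005  0.002 -0.003] d [-0.12  0.1  -0.04] grip 0.3498524754127708 F [  7.8  -3.  -11.3] j6 -22.0
```

Call:
{"api": "arm_command", "payload": {
  "deltas": [
    [0,0,0,-0.1,0,0,1],
    [0,0,0,-0.1,0,0.2,1],
    [0,0,0,-0.1,0,0.6,1],
    [0,0,0,-0.1,0,1.1,1],
    [0,0,0,-0.1,0,1.5,1],
    [0,0,0,-0.1,0,1.5,1],
    [0,0,0,-0.1,0,1.5,1],
    [0,0,0,-0.1,0,1.5,1]
  ]
}}

```text
time_s: 4.15
tcp_pos: [0.5734, -0.0001, 0.1302]
ee_rot: [[-0.099, -0.995, 0.006], [-0.995, 0.099, 0.001], [-0.002, -0.006, -1.0]]
wrist_force: [1.2, 3.2, 6.1]
gripper_width: 0.351
gripper_force: 30.0
```

Call:
{"api": "arm_command", "payload": {
  "deltas": [
    [0,0,0,0,0,0,1],
    [0,0,0,0,0,0,0.3],
    [0,0,0,0,0,0,-0.1],
    [0,0,0,0,0,0,-0.4],
    [0,0,0,0,0,0,-0.4],
    [0,0,0,0,0,-2,-0.4],
    [0,0,0,0,0,-5,-0.4],
    [0,0,0,0,0,-8,-0.4]
  ]
}}

```text
time_s: 4.82
tcp_pos: [0.5697, -0.0016, 0.2072]
ee_rot: [[-0.1, -0.995, -0.006], [-0.995, 0.1, -0.002], [0.002, 0.006, -1.0]]
wrist_force: [0.2, 0.7, -0.1]
gripper_width: 0.67
gripper_force: 0.0
```

Run:
```python
from h import *
ux=np.array([-.0985,-.9951]);
go(.545,-.15,.3,-95.6)
c=snap('top','t2');p=c['pixels']
cv2.imwrite('pics/t2c.png',cv2.resize(p[170:310,270:480],None,fx=3.8,fy=3.8,interpolation=cv2.INTER_CUBIC))
```

```text
t 4.8167 tcp [ 0.5697 -0.0016  0.2072] rv [ 0.006 -0.002 -0.003] d [15.03  1.02 -9.25] grip 0.6700847598280445 F [ 0.2  0.7 -0.1] j6 -22.0
```

View pics/t2c.png

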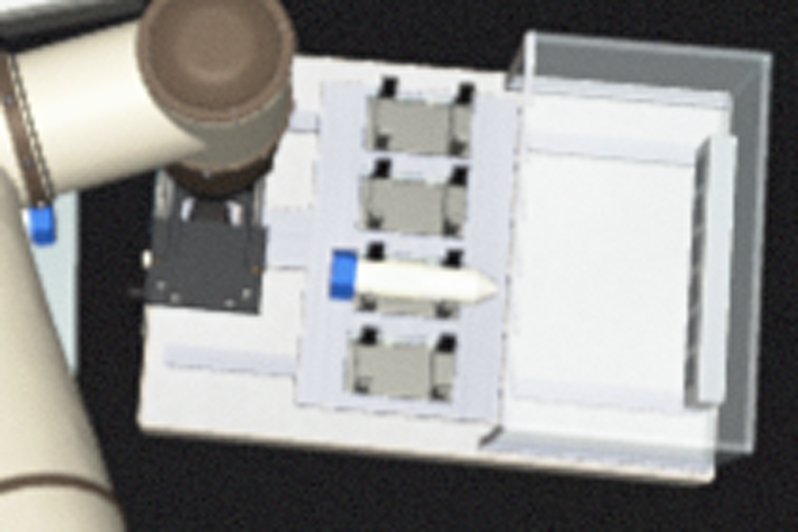

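The platform is out with its clips clear of the hood. The old tube runs from its cap at (340,275) to its tip at (495,290) in the crop. I'll go above it and look.

Call:
{"api": "arm_command", "payload": {
  "deltas": [
    [0,0,0,3,0.5,-3,-0.3],
    [0,0,0,6.5,1,-4,-0.3],
    [0,0,0,10,1.8,-4.3,-0.3],
    [0,0,0,13,2.5,-4.3,-0.3],
    [0,0,0,14.7,2.8,-4.3,-0.3],
    [0,0,0,14.7,2.8,-4.3,-0.3],
    [0,0,0,14.7,2.8,-4.3,-0.3],
    [0,0,0,14.7,2.8,-4.3,-0.3]
  ]
}}

```text
time_s: 5.53
tcp_pos: [0.5286, -0.1441, 0.2505]
ee_rot: [[-0.1, -0.995, -0.001], [-0.995, 0.1, 0.0], [-0.0, 0.001, -1.0]]
wrist_force: [-0.2, 0.1, -0.4]
gripper_width: 0.653
gripper_force: 0.0
```

Run:
```python
from h import *
go(.528,-.146,.112,-95.6)
c=load('t2');f=lambda u,v,z:at(c,270+u/3.8,170+v/3.8,z)[:2]
print('top: old',f(329,273,.112),f(495,290,.112))
c=snap('wrist','w2')
print(proj(c,(.528,-.146,.126)),proj(c,(.5734,0,.138)))
```

```text
t 5.5333 tcp [ 0.5286 -0.1441  0.2505] rv [ 0.001  0.    -0.002] d [ 0.2   0.02 13.85] grip 0.6533244762938201 F [-0.2  0.1 -0.4] j6 -7.0
top: old [ 0.5328 -0.0851] [ 0.5196 -0.2057]
[319.  236.6] [285.3 398.5]
```

View pics/w2.png

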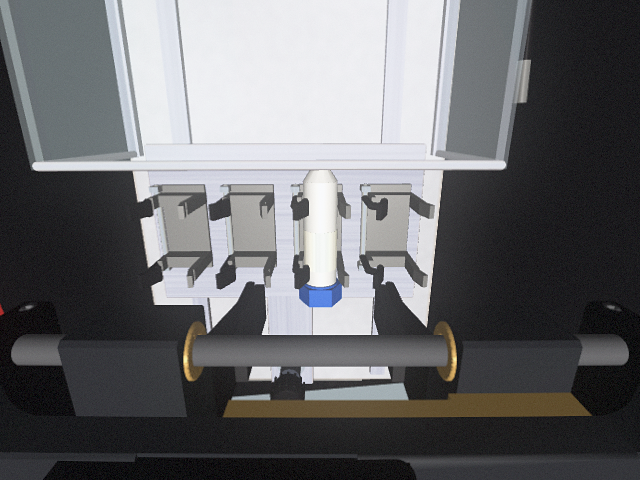

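The old tube lies along column 320, from tip row 170 to cap row 305, with the forks at rows 207 and 268. That matches the estimate within 1–2 mm. Going down to grip.

Call:
{"api": "arm_command", "payload": {
  "deltas": [
    [0,0,0,0.1,0,3.5,-0.3],
    [0,0,0,0.2,0,7,-0.3],
    [0,0,0,0.2,0,10,-0.3],
    [0,0,0,0.2,0,12.5,-0.3],
    [0,0,0,0.2,0,13.8,-0.3],
    [0,0,0,0.2,0,13.8,-0.1],
    [0,0,0,0.2,0,13.8,1],
    [0,0,0,0.2,0,13.8,1]
  ]
}}

```text
time_s: 6.25
tcp_pos: [0.5299, -0.1458, 0.1141]
ee_rot: [[-0.098, -0.995, 0.002], [-0.995, 0.098, -0.0], [0.0, -0.002, -1.0]]
wrist_force: [0.9, -0.4, -0.1]
gripper_width: 0.503
gripper_force: 0.0
```

Call:
{"api": "arm_command", "payload": {
  "deltas": [
    [0,0,0,0,0,0,1],
    [0,0,0,0,0,0,1],
    [0,0,0,0,0,0,1],
    [0,0,0,0,0,0,1]
  ]
}}

```text
time_s: 6.58
tcp_pos: [0.5287, -0.1462, 0.1141]
ee_rot: [[-0.1, -0.995, 0.001], [-0.995, 0.1, 0.0], [-0.0, -0.001, -1.0]]
wrist_force: [-2.7, 2.1, 4.9]
gripper_width: 0.313
gripper_force: 30.0
```

Call:
{"api": "arm_command", "payload": {
  "deltas": [
    [0,0,0,0,0,-1,1],
    [0,0,0,0,0,-2,1],
    [0,0,0,0,0,-3.5,1],
    [0,0,0,0,0,-6,1],
    [0,0,0,0,0,-9,1],
    [0,0,0,0,0,-12,1],
    [0,0,0,0,0,-14,1],
    [0,0,0,0,0,-14,1]
  ]
}}

```text
time_s: 7.25
tcp_pos: [0.5318, -0.1472, 0.2603]
ee_rot: [[-0.099, -0.995, 0.013], [-0.995, 0.099, -0.002], [0.001, -0.014, -1.0]]
wrist_force: [-0.1, 0.5, 0.0]
gripper_width: 0.315
gripper_force: 30.0
```

Run:
```python
from h import *
go(.481,.455,.25,177)
go(.481,.455,.25,-3)
```

```text
t 7.25 tcp [ 0.5318 -0.1472  0.2603] rv [-0.012  0.01   1.524] d [-59.42  11.02   0.82] grip 0.31543572802708136 F [-0.1  0.5  0. ] j6 -7.0
t 7.25 tcp [ 0.5318 -0.1472  0.2603] rv [-0.01  -0.012 -1.617] d [-59.42  11.02   0.82] grip 0.31543572802708136 F [-0.1  0.5  0. ] j6 -7.0
```

Call:
{"api": "arm_command", "payload": {
  "deltas": [
    [0,0,-0.1,-3.5,0.6,0,1],
    [0,0,-0.2,-7,1.3,0,1],
    [0,0,-0.3,-11,2,0.8,1],
    [0,0,-0.4,-15,2.8,0.8,1],
    [0,0,-0.5,-19,3.5,0.8,1],
    [0,0,-0.6,-23,4.3,0.8,1],
    [0,0,-0.7,-27,5,0.8,1],
    [0,0,-0.8,-30.5,5.6,0.8,1]
  ]
}}

```text
time_s: 7.92
tcp_pos: [0.503, 0.165, 0.2458]
ee_rot: [[0.649, -0.761, 0.002], [-0.761, -0.649, 0.001], [0.0, -0.002, -1.0]]
wrist_force: [1.0, 0.2, -1.2]
gripper_width: 0.31
gripper_force: 30.0
```

Run:
```python
from h import *
go(.481,.455,.25,-3)
```

```text
t 7.9167 tcp [0.503  0.165  0.2458] rv [-0.001 -0.001 -0.813] d [-23.5  -17.14  -0.4 ] grip 0.30972747659445676 F [ 1.   0.2 -1.2] j6 5.0
```

Call:
{"api": "arm_command", "payload": {
  "deltas": [
    [0,0,-0.1,-3,-2,0,1],
    [0,0,-0.2,-6,-4,0,1],
    [0,0,-0.31,-9,-6.5,0,1],
    [0,0,-0.42,-12.5,-9,0,1],
    [0,0,-0.53,-16,-11.5,0,1],
    [0,0,-0.64,-19,-14,0,1],
    [0,0,-0.75,-22,-16,0,1],
    [0,0,-0.813,-23.5,-17.1,0,1]
  ]
}}

```text
time_s: 8.58
tcp_pos: [0.4821, 0.4566, 0.2447]
ee_rot: [[0.999, -0.05, 0.001], [-0.05, -0.999, 0.001], [0.001, -0.001, -1.0]]
wrist_force: [0.5, -0.4, 0.3]
gripper_width: 0.313
gripper_force: 30.0
```

Run:
```python
from h import *
go(.481,.455,.026,-3)
c=snap('wrist','w3')
for p in [(.481,.455,.018),(.561,.51,.018),(.561,.40,.018)]:print(proj(c,p))
```

```text
t 8.5833 tcp [0.4821 0.4566 0.2447] rv [-0.001 -0.001  0.002] d [-0.12  0.19 21.87] grip 0.3126547564158503 F [ 0.5 -0.4  0.3] j6 30.0
[321.8 212.2]
[264.4 138.6]
[371.9 133. ]
```

View pics/w3.png

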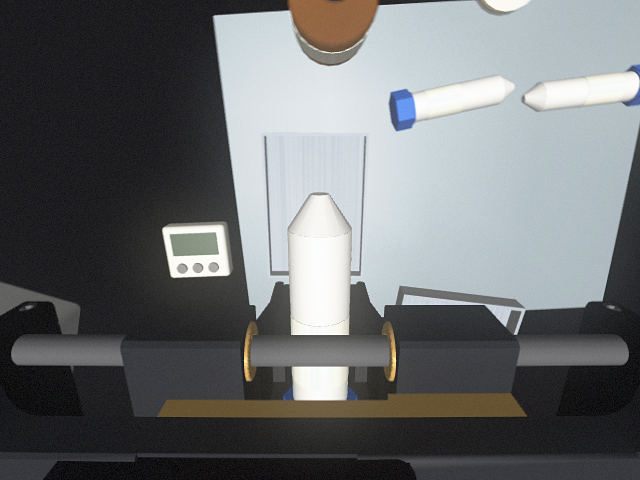

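The tray's far corners are at (265,133) and (367,133), as predicted, and the tube is held straight above it. Lowering and releasing.

Call:
{"api": "arm_command", "payload": {
  "deltas": [
    [0,0,0,0,0.2,4,1],
    [0,0,0,-0.1,0.2,8,1],
    [0,0,0,-0.1,0.2,12,1],
    [0,0,0,-0.1,0.2,16,1],
    [0,0,0,-0.1,0.2,19,1],
    [0,0,0,-0.1,0.2,20.5,1],
    [0,0,0,-0.1,0.2,21.2,1],
    [0,0,0,-0.1,0.2,21.7,1]
  ]
}}

```text
time_s: 9.3
tcp_pos: [0.4819, 0.4504, 0.0273]
ee_rot: [[0.998, -0.058, -0.0], [-0.058, -0.998, -0.001], [-0.0, 0.001, -1.0]]
wrist_force: [-0.7, -0.8, -0.6]
gripper_width: 0.311
gripper_force: 30.0
```

Call:
{"api": "arm_command", "payload": {
  "deltas": [
    [0,0,0,0,0,0,1],
    [0,0,0,0,0,0,0.25],
    [0,0,0,0,0,0,0.1],
    [0,0,0,0,0,0,0],
    [0,0,0,0,0,0,-0.1],
    [0,0,0,0,0,0,-0.1],
    [0,0,0,0,0,-2,-0.1],
    [0,0,0,0,0,-6,-0.1]
  ]
}}

```text
time_s: 9.97
tcp_pos: [0.4793, 0.4477, 0.0833]
ee_rot: [[0.998, -0.059, -0.008], [-0.059, -0.998, -0.009], [-0.007, 0.01, -1.0]]
wrist_force: [0.4, 0.0, -0.1]
gripper_width: 0.548
gripper_force: 0.0
```

Call:
{"api": "arm_command", "payload": {
  "deltas": [
    [0,0,0,0,0,-4,-0.1],
    [0,0,0,0,0,-8,-0.1],
    [0,0,0,0,0,-12,-0.1],
    [0,0,0,0,0,-16,-0.1]
  ]
}}

```text
time_s: 10.3
tcp_pos: [0.4814, 0.4503, 0.2506]
ee_rot: [[0.998, -0.058, 0.0], [-0.058, -0.998, 0.001], [0.0, -0.001, -1.0]]
wrist_force: [0.7, 1.3, -1.3]
gripper_width: 0.549
gripper_force: 0.0
```

Run:
```python
from h import *
go(.588,.318,.24,-82.4)
c=snap('wrist','w4')
```

```text
t 10.3 tcp [0.4814 0.4503 0.2506] rv [-1.00e-03  0.00e+00  1.38e+00] d [11.4  12.59  1.06] grip 0.5486404022682463 F [ 0.7  1.3 -1.3] j6 30.0
```

View pics/w4.png

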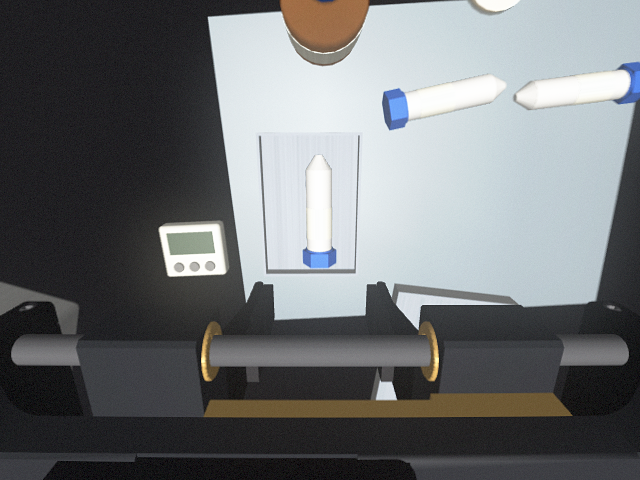

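The old tube lies inside the tray, from (319,155) to (319,265). Fresh tube A has its cap at (396,108) and tip at (505,85). Moving above A.

Call:
{"api": "arm_command", "payload": {
  "deltas": [
    [0,0,0.12,1,1.5,0,-0.1],
    [0,0,0.24,2.5,3,0,-0.1],
    [0,0,0.36,4,4.5,0,-0.1],
    [0,0,0.48,5.5,6,0,-0.1],
    [0,0,0.6,7,7.5,0,-0.1],
    [0,0,0.72,8.5,9.2,0,-0.1],
    [0,0,0.84,10,11,0,-0.1],
    [0,0,0.96,11.4,12.6,0,-0.1]
  ]
}}

```text
time_s: 11.02
tcp_pos: [0.5888, 0.3172, 0.248]
ee_rot: [[0.52, -0.854, 0.0], [-0.854, -0.52, 0.0], [-0.0, -0.0, -1.0]]
wrist_force: [-0.1, -0.2, -0.2]
gripper_width: 0.548
gripper_force: 0.0
```

Call:
{"api": "arm_command", "payload": {
  "deltas": [
    [0,0,0.12,0,0,0,-0.1],
    [0,0,0.24,0,0,1,-0.1],
    [0,0,0.36,0,0,2,-0.1],
    [0,0,0.42,0,0,3,-0.1],
    [0,0,0.42,0,0,4,-0.1],
    [0,0,0.42,0,0,4,-0.1]
  ]
}}

```text
time_s: 11.52
tcp_pos: [0.5871, 0.3176, 0.2053]
ee_rot: [[0.134, -0.991, -0.004], [-0.991, -0.134, -0.002], [0.002, 0.004, -1.0]]
wrist_force: [-1.2, 0.2, -0.2]
gripper_width: 0.553
gripper_force: 0.0
```

Run:
```python
from h import *
go(.5891,.3185,.02,-82.4)
c=snap('wrist','w5')
for p in [(.5891,.3185,.015),(.5811,.3786,.015),(.5971,.2584,.015)]:print(proj(c,p))
```

```text
t 11.5167 tcp [0.5871 0.3176 0.2053] rv [ 0.004 -0.002  0.002] d [-0.09 -0.29 18.53] grip 0.55307353987936 F [-1.2  0.2 -0.2] j6 -35.0
[316. 220.]
[316.1 276.6]
[316.  157.2]
```

View pics/w5.png

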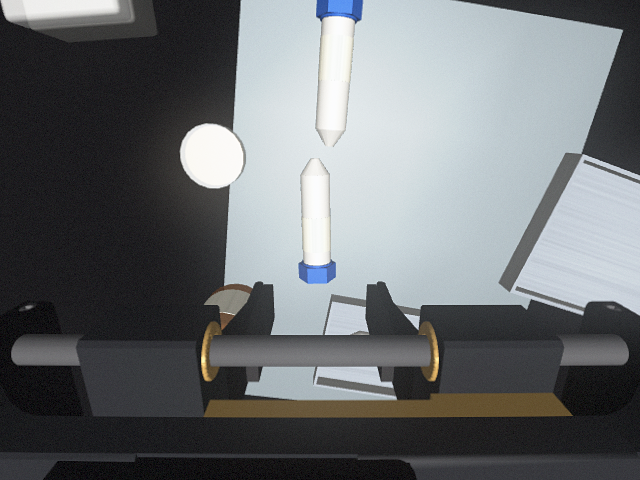

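Tube A runs from its tip at (315,159) to its cap end at (317,281), within 3 mm of the estimate. Going down to grip.

Call:
{"api": "arm_command", "payload": {
  "deltas": [
    [0,0,0,-0.1,-0.2,4,-0.1],
    [0,0,0,-0.3,-0.3,8,-0.1],
    [0,0,0,-0.3,-0.3,12,-0.1],
    [0,0,0,-0.3,-0.3,15,-0.1],
    [0,0,0,-0.3,-0.3,17,-0.1],
    [0,0,0,-0.3,-0.3,18,-0.1],
    [0,0,0,-0.3,-0.3,18.1,0.1],
    [0,0,0,-0.3,-0.3,18.1,1]
  ]
}}

```text
time_s: 12.23
tcp_pos: [0.5916, 0.3222, 0.0279]
ee_rot: [[0.134, -0.991, 0.001], [-0.991, -0.134, 0.001], [-0.0, -0.001, -1.0]]
wrist_force: [-0.3, 0.3, -0.0]
gripper_width: 0.473
gripper_force: 0.0
```

Call:
{"api": "arm_command", "payload": {
  "deltas": [
    [0,0,0,0,0,0,1],
    [0,0,0,0,0,0,1],
    [0,0,0,0,0,0,1],
    [0,0,0,0,0,0,1],
    [0,0,0,0,0,-2,1],
    [0,0,0,0,0,-6,1],
    [0,0,0,0,0,-10,1],
    [0,0,0,0,0,-14,1]
  ]
}}

```text
time_s: 12.9
tcp_pos: [0.5904, 0.3213, 0.1685]
ee_rot: [[0.133, -0.991, -0.001], [-0.991, -0.133, -0.001], [0.001, 0.001, -1.0]]
wrist_force: [1.3, 0.4, 0.3]
gripper_width: 0.312
gripper_force: 30.0
```

Call:
{"api": "arm_command", "payload": {
  "deltas": [
    [0,0,0,0,0,-4,1],
    [0,0,0,0,0,-8,1],
    [0,0,0,0,0,-9,1],
    [0,0,0,0,0,-9,1]
  ]
}}

```text
time_s: 13.23
tcp_pos: [0.5923, 0.3226, 0.2629]
ee_rot: [[0.133, -0.991, 0.008], [-0.991, -0.133, 0.006], [-0.005, -0.009, -1.0]]
wrist_force: [0.9, -0.2, -0.2]
gripper_width: 0.313
gripper_force: 30.0
```

Run:
```python
from h import *
go(.5285,-.146,.24,-95.6)
snap('wrist','w6')
```

```text
t 13.2333 tcp [0.5923 0.3226 0.2629] rv [-0.009  0.006  0.231] d [45.61 12.57  1.94] grip 0.31312587889896987 F [ 0.9 -0.2 -0.2] j6 -35.0
```

View pics/w6.png

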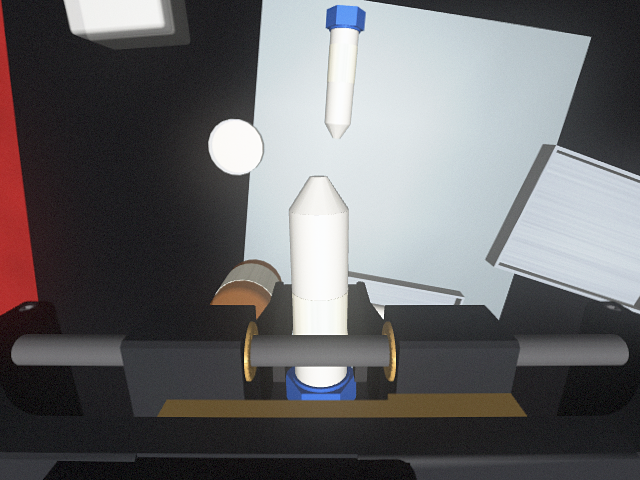

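Tube A is held straight, with its tip at (319,178) and cap at (321,385). Tube B is still at (341,70). I'll compute the tube's offset along the grip and the rest of the move.

Run:
```python
from h import *
c=load('w6');s=sense()
R=s['ee_rot'];
for x in (.05,.055,.06,.065,.07): print(x,proj(c,s['tcp_pos']+R@[x,0,.010]))
c=load('w3');T=np.array([.4821,.4566,.2447])
for x in (.05,.055,.06,.065,.07): print(x,proj(c,T+[x,-.05*x,-.002]))
```

```text
0.05 [321.8 205.3]
0.055 [321.8 194.5]
0.06 [321.8 183.5]
0.065 [321.9 172.3]
0.07 [321.9 160.9]
0.05 [321.5 212.6]
0.055 [321.5 201.1]
0.06 [321.5 189.3]
0.065 [321.5 177.3]
0.07 [321.5 165.1]
```

Call:
{"api": "arm_command", "payload": {
  "deltas": [
    [0,0,0.03,3.5,1,0,1],
    [0,0,0.06,7,2,0,1],
    [0,0,0.1,11,3,0,1],
    [0,0,0.13,15,4,0,1],
    [0,0,0.16,19,5,0,1],
    [0,0,0.2,23,6,0,1],
    [0,0,0.23,27,7.4,0,1],
    [0,0,0.23,31,8.5,0,1]
  ]
}}

```text
time_s: 13.95
tcp_pos: [0.5455, 0.0017, 0.2546]
ee_rot: [[-0.098, -0.995, -0.005], [-0.995, 0.098, -0.001], [0.001, 0.005, -1.0]]
wrist_force: [-0.4, 0.1, -0.9]
gripper_width: 0.314
gripper_force: 30.0
```

Run:
```python
from h import *
go(.5285,-.146,.24,-95.6)
```

```text
t 13.95 tcp [0.5455 0.0017 0.2546] rv [ 0.005 -0.001 -0.   ] d [14.87  0.24  1.47] grip 0.31421663566216196 F [-0.4  0.1 -0.9] j6 -23.0
```

Call:
{"api": "arm_command", "payload": {
  "deltas": [
    [0,0,0,3,0.1,0,1],
    [0,0,0,7,0.1,0,1],
    [0,0,0,10.5,0.2,1,1],
    [0,0,0,13,0.2,3,1],
    [0,0,0,14.2,0.2,5,1],
    [0,0,0,14.5,0.2,6.5,1],
    [0,0,0,14.5,0.2,6.5,1],
    [0,0,0,14.5,0.2,6.5,1]
  ]
}}

```text
time_s: 14.62
tcp_pos: [0.5303, -0.1407, 0.1899]
ee_rot: [[-0.098, -0.995, -0.005], [-0.995, 0.098, 0.0], [0.001, 0.005, -1.0]]
wrist_force: [0.8, 0.6, -0.6]
gripper_width: 0.314
gripper_force: 30.0
```

Run:
```python
from h import *
go(.5290,-.1422,.122,-95.6)
c=snap('wrist','w7')
```

```text
t 14.6167 tcp [ 0.5303 -0.1407  0.1899] rv [ 0.005 -0.001  0.   ] d [0.16 0.08 6.79] grip 0.31363673892302973 F [ 0.8  0.6 -0.6] j6 -8.0
```

View pics/w7.png

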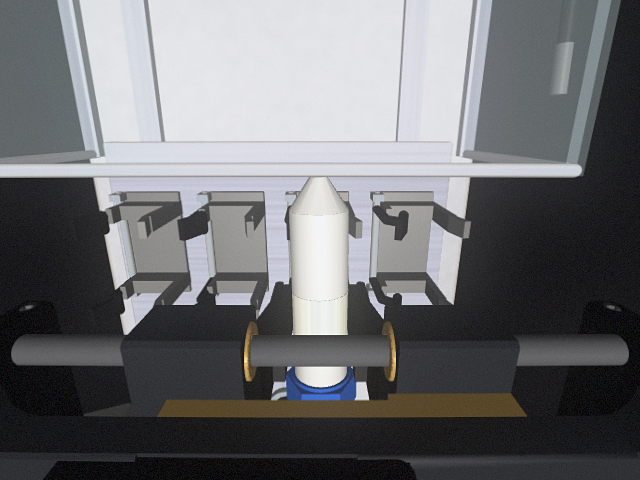

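The tube hangs centred at column 320 over its clip, with a fork on each side (292 and 355). Pressing down slowly.

Call:
{"api": "arm_command", "payload": {
  "deltas": [
    [0,0,0,0.1,0.1,1.5,1],
    [0,0,0,0.1,0.1,3,1],
    [0,0,0,0.1,0.1,3.8,1],
    [0,0,0,0.1,0.1,4.6,1],
    [0,0,0,0.1,0.1,5.3,1],
    [0,0,0,0.1,0.1,6,1],
    [0,0,0,0.1,0.1,6.6,1],
    [0,0,0,0.1,0.1,6.9,1]
  ]
}}

```text
time_s: 15.33
tcp_pos: [0.5296, -0.141, 0.1253]
ee_rot: [[-0.095, -0.995, -0.003], [-0.995, 0.095, -0.001], [0.001, 0.003, -1.0]]
wrist_force: [-14.7, 7.4, 32.5]
gripper_width: 0.315
gripper_force: 30.0
```

Call:
{"api": "arm_command", "payload": {
  "deltas": [
    [0,0,0,0,0,0,1],
    [0,0,0,0,0,0.2,1],
    [0,0,0,0,0,0.2,1]
  ]
}}

```text
time_s: 15.58
tcp_pos: [0.5296, -0.141, 0.1254]
ee_rot: [[-0.095, -0.996, -0.002], [-0.996, 0.095, -0.001], [0.001, 0.002, -1.0]]
wrist_force: [-13.2, 5.5, 24.8]
gripper_width: 0.314
gripper_force: 30.0
```

Call:
{"api": "arm_command", "payload": {
  "deltas": [
    [0,0,0,0,0,0,0.2],
    [0,0,0,0,0,0,0.1],
    [0,0,0,0,0,0,0],
    [0,0,0,0,0,0,0],
    [0,0,0,0,0,-3,0],
    [0,0,0,0,0,-7,0],
    [0,0,0,0,0,-11,0],
    [0,0,0,0,0,-12.5,0]
  ]
}}

```text
time_s: 16.25
tcp_pos: [0.534, -0.142, 0.2521]
ee_rot: [[-0.096, -0.995, 0.011], [-0.995, 0.096, -0.002], [0.001, -0.011, -1.0]]
wrist_force: [0.7, -0.2, 1.0]
gripper_width: 0.498
gripper_force: 0.0
```

Run:
```python
from h import *
go(.5287,-.146,.24,-95.6)
a=snap('wrist','w8');b=snap('side','s8')
x=cv2.resize(a['pixels'][140:320,130:470],None,fx=2,fy=2,interpolation=2)
y=cv2.resize(b['pixels'][140:270,255:365],None,fx=2.77,fy=2.77,interpolation=2)
im=np.zeros((560,800,3),np.uint8);im[:360,:680]=x
cv2.imwrite('pics/v8.png',im[:360,:680]);cv2.imwrite('pics/v8s.png',y)
```

```text
t 16.25 tcp [ 0.534  -0.142   0.2521] rv [-0.011 -0.001  0.002] d [0.45 0.5  1.2 ] grip 0.4975629638584717 F [ 0.7 -0.2  1. ] j6 -8.0
```

View pics/v8.png

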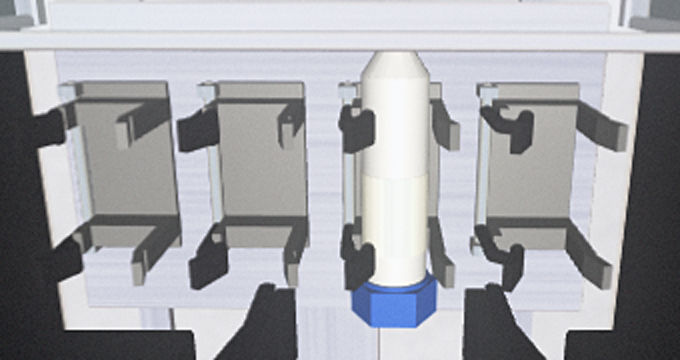

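The wrist crop shows both jaw noses lying over tube A's left edge and its cap clear of the forks. I'll check the seat numerically and look for tube B by colour.

```bash
cat >> h.py <<'E'
def blue(c,box=None,n=60):
    h=cv2.cvtColor(c['pixels'],cv2.COLOR_BGR2HSV); m=cv2.inRange(h,(100,130,60),(125,255,255))
    k,_,st,ce=cv2.connectedComponentsWithStats(m)
    return [(st[i].tolist(),ce[i].round(1).tolist()) for i in range(1,k) if st[i][4]>=n]
E
python3 - <<'E'
from h import *
ux=np.array([-.0976,-.9952]);C=np.array([.528,-.146])
for n,a,b in(('w2',(319,170),(320,305)),('w8',(327.5,166),(328.5,303.5))):
    c=load(n);p,q=at(c,*a,.112)[:2],at(c,*b,.112)[:2];print(n,p,q,(p+q)/2,'along',((p+q)/2-C)@ux, 'len',np.linalg.norm(p-q))
c0=load('side0');c8=load('s8')
print('side',blue(c8,n=15))
for z in(.105,.112,.122,.132): print(z,proj(c8,np.r_[C-.052*ux,z]))
print(proj(c0,np.r_[C+.098*ux,.112]),blue(c0,n=15))
t=snap('top','t8');print('top',blue(t,n=15))
E
```

```text
w2 [ 0.5228 -0.1973] [ 0.534  -0.0773] [ 0.5284 -0.1373] along -0.00869727999999998 len 0.12052153334570549
w8 [ 0.5231 -0.1978] [ 0.5331 -0.0755] [ 0.5281  -0.13665] along -0.009314879999999996 len 0.12270814968860055
side [([311, 212, 9, 8, 59], [314.9, 215.2]), ([293, 275, 9, 6, 40], [296.8, 277.2]), ([263, 328, 11, 10, 87], [267.7, 332.5]), ([343, 354, 5, 10, 40], [345.3, 358.8])]
0.105 [315.2 216.3]
0.112 [315.2 214.9]
0.122 [315.2 212.9]
0.132 [315.1 210.9]
[319.7 188.1] [([316, 186, 9, 7, 52], [319.8, 188.9]), ([293, 275, 9, 6, 40], [296.8, 277.2]), ([263, 328, 11, 10, 88], [267.8, 332.5]), ([293, 332, 10, 9, 73], [297.6, 336.2])]
top [([163, 189, 13, 13, 119], [169.0, 195.2]), ([278, 223, 6, 11, 58], [280.8, 227.9]), ([357, 236, 7, 12, 64], [360.1, 241.3]), ([165, 280, 12, 7, 68], [170.6, 283.2])]
```

Call:
{"api": "arm_command", "payload": {
  "deltas": [
    [0,0,0,0.4,0.5,2,1],
    [0,0,0,0.4,0.5,4,1],
    [0,0,0,0.4,0.5,6,1],
    [0,0,0,0.4,0.5,8,1],
    [0,0,0,0.4,0.5,9,1],
    [0,0,0,0.4,0.5,9.8,1],
    [0,0,0,0.4,0.5,10.3,1],
    [0,0,0,0.4,0.5,10.3,1]
  ]
}}

```text
time_s: 17.07
tcp_pos: [0.5284, -0.1452, 0.1451]
ee_rot: [[-0.095, -0.995, 0.007], [-0.995, 0.095, -0.002], [0.001, -0.007, -1.0]]
wrist_force: [1.9, 0.5, 5.4]
gripper_width: 0.028
gripper_force: 2.4
```

Call:
{"api": "arm_command", "payload": {
  "deltas": [
    [0,0,0,0,0,0.2,1],
    [0,0,0,0,0,0.4,1],
    [0,0,0,0,0,0.6,1],
    [0,0,0,0,0,0.6,1]
  ]
}}

```text
time_s: 17.4
tcp_pos: [0.5309, -0.1456, 0.1448]
ee_rot: [[-0.093, -0.996, 0.014], [-0.996, 0.093, -0.004], [0.002, -0.015, -1.0]]
wrist_force: [-2.8, 3.3, 27.3]
gripper_width: 0.007
gripper_force: 13.8
```

Call:
{"api": "arm_command", "payload": {
  "deltas": [
    [0,0,0,0,0,-4,0],
    [0,0,0,0,0,-8,0],
    [0,0,-0.12,-2,0,-12,0],
    [0,0,-0.24,-6,-0.4,-12,0],
    [0,0,-0.36,-10,-0.8,-12,0],
    [0,0,-0.48,-14,-1.2,-12,0],
    [0,0,-0.6,-18,-1.6,-12,0],
    [0,0,-0.72,-22,-2,-12,0]
  ]
}}

```text
time_s: 18.07
tcp_pos: [0.5668, 0.0741, 0.2576]
ee_rot: [[0.588, -0.809, 0.001], [-0.809, -0.588, 0.0], [0.001, -0.001, -1.0]]
wrist_force: [1.0, 0.7, -0.3]
gripper_width: 0.478
gripper_force: 0.0
```

Call:
{"api": "arm_command", "payload": {
  "deltas": [
    [0,0,-0.12,0,0,0,0],
    [0,0,-0.24,0,0,0,0],
    [0,0,-0.36,0,0,0,0],
    [0,0,-0.48,0,0,0,0],
    [0,0,-0.6,0,0,0,0],
    [0,0,-0.72,0,0,0,0],
    [0,0,-0.84,0,0,0,0],
    [0,0,-0.96,0,0,0,0]
  ]
}}

```text
time_s: 18.73
tcp_pos: [0.5668, 0.0723, 0.2571]
ee_rot: [[1.0, 0.018, 0.001], [0.018, -1.0, 0.0], [0.001, -0.0, -1.0]]
wrist_force: [-0.3, -0.2, 0.5]
gripper_width: 0.504
gripper_force: 0.0
```

Call:
{"api": "arm_command", "payload": {
  "deltas": [
    [0,0,-0.12,0,0,0,0],
    [0,0,-0.24,0,0,0,0],
    [0,0,-0.36,0,0,0,0],
    [0,0,-0.48,0,0,0,0],
    [0,0,-0.6,0,0,0,0],
    [0,0,-0.72,0,0,0,0],
    [0,0,-0.84,0,0,0,0],
    [0,0,-0.96,0,0,0,0]
  ]
}}

```text
time_s: 19.4
tcp_pos: [0.5668, 0.0723, 0.2571]
ee_rot: [[0.558, 0.83, 0.001], [0.83, -0.558, 0.0], [0.0, 0.0, -1.0]]
wrist_force: [0.2, 0.5, 0.3]
gripper_width: 0.498
gripper_force: 0.0
```

Run:
```python
from h import *
go(.5903,.184,.22,93.3)
c=snap('top','t9');print('top',blue(c,n=15))
c=snap('wrist','w9');print('w',blue(c,n=60)); print(sense()['joints'].round(1))
```

```text
t 19.4 tcp [0.5668 0.0723 0.2571] rv [ 0.001 -0.    -0.65 ] d [10.58 -4.29  3.72] grip 0.4984691873265231 F [0.2 0.5 0.3] j6 123.0
top [([163, 189, 13, 13, 119], [169.0, 195.2]), ([357, 236, 7, 12, 63], [360.1, 241.3]), ([165, 280, 12, 7, 68], [170.6, 283.2])]
w [([292, 132, 36, 33, 561], [308.9, 146.9]), ([365, 370, 26, 30, 391], [377.4, 388.7])]
[ 23.5  16.2  -5.9   0.  -67.9 122.2]
```

Call:
{"api": "arm_command", "payload": {
  "deltas": [
    [0,0,-0.12,2,-0.8,0,0],
    [0,0,-0.24,4,-1.6,0,0],
    [0,0,-0.36,6,-2.4,0.6,0],
    [0,0,-0.48,8,-3.2,1.6,0],
    [0,0,-0.6,10,-4,2.6,0],
    [0,0,-0.65,10.6,-4.3,3.7,0],
    [0,0,-0.65,10.6,-4.3,3.7,0],
    [0,0,-0.65,10.6,-4.3,3.7,0]
  ]
}}

```text
time_s: 20.17
tcp_pos: [0.5905, 0.1841, 0.2194]
ee_rot: [[-0.049, 0.999, -0.001], [0.999, 0.049, -0.001], [-0.001, -0.001, -1.0]]
wrist_force: [-0.1, 0.3, 0.0]
gripper_width: 0.497
gripper_force: 0.0
```

Run:
```python
from h import *
go(.5903,.184,.0245,93.3)
c=load('w9')
for u in [(308.9,146.9)]:print('old view',at(c,*u,.016))
c=snap('wrist','w10')
for b,ce in blue(c): print(b,ce,at(c,*ce,.016))
# white tube body mask above paper: print PCA of blob near predicted mid
for p in [(.5903,.184,.015),(.5938,.1236,.015),(.5868,.2444,.015)]:print('pred',proj(c,p))
cv2.imwrite('pics/w10c.png',c['pixels'])
```

```text
t 20.1667 tcp [0.5905 0.1841 0.2194] rv [-0.001  0.001 -0.009] d [2.000e-02 1.000e-02 1.949e+01] grip 0.4965378582695401 F [-0.1  0.3  0. ] j6 150.0
old view [0.5943 0.1355 0.016 ]
[304, 256, 36, 20, 553] [321.7, 266.0] [0.5946 0.1303 0.016 ]
pred [320.2 217. ]
pred [320.7 271.4]
pred [319.7 156.7]
```

Call:
{"api": "arm_command", "payload": {
  "deltas": [
    [0,0,0,0,0.1,4,0],
    [0,0,0,0,0.1,8,-0.1],
    [0,0,0,0,0.1,12,-0.1],
    [0,0,0,0,0.1,16,-0.1],
    [0,0,0,0,0.1,18,-0.1],
    [0,0,0,0,0.1,19.4,-0.1],
    [0,0,0,0,0.1,19.5,-0.1],
    [0,0,0,0,0.1,19.5,1]
  ]
}}

```text
time_s: 20.88
tcp_pos: [0.5922, 0.1834, 0.0255]
ee_rot: [[-0.049, 0.999, 0.0], [0.999, 0.049, -0.0], [-0.0, 0.0, -1.0]]
wrist_force: [-0.5, 0.3, 0.6]
gripper_width: 0.523
gripper_force: 0.0
```

Call:
{"api": "arm_command", "payload": {
  "deltas": [
    [0,0,0,0,0,0,1],
    [0,0,0,0,0,0,1],
    [0,0,0,0,0,0,1],
    [0,0,0,0,0,0,1],
    [0,0,0,0,0,0,1]
  ]
}}

```text
time_s: 21.3
tcp_pos: [0.5925, 0.1844, 0.0267]
ee_rot: [[-0.052, 0.999, 0.003], [0.999, 0.052, 0.001], [0.001, 0.003, -1.0]]
wrist_force: [-0.8, -0.0, 5.6]
gripper_width: 0.316
gripper_force: 30.0
```

Call:
{"api": "arm_command", "payload": {
  "deltas": [
    [0,0,0,0,0,-3,1],
    [0,0,0,0,0,-7,1],
    [0,0,0,0,0,-11,1],
    [0,0,0,0,0,-15,1],
    [0,0,0,0,0,-19,1],
    [0,0,0,0,0,-23,1],
    [0,0,0,0,0,-24,1],
    [0,0,0,0,0,-24,1]
  ]
}}

```text
time_s: 21.97
tcp_pos: [0.5932, 0.1848, 0.2701]
ee_rot: [[-0.052, 0.999, 0.009], [0.999, 0.052, 0.005], [0.004, 0.009, -1.0]]
wrist_force: [-0.6, 0.0, -1.4]
gripper_width: 0.31
gripper_force: 30.0
```

Run:
```python
from h import *
go(.55,0,.24,-95.6)
s=sense();R=s['ee_rot']
c=snap('wrist','w11');p=c['pixels']
for x in (.05,.055,.06,.065,.07): print(x,proj(c,s['tcp_pos']+R@[x,0,.010]))
g=cv2.cvtColor(p,cv2.COLOR_BGR2GRAY)
print('col320',g[140:240:3,321].tolist());print('row260',g[260,250:400:4].tolist())
g6=cv2.cvtColor(load('w6')['pixels'],cv2.COLOR_BGR2GRAY);print('ref',g6[140:240:3,319].tolist())
```

```text
t 21.9667 tcp [0.5932 0.1848 0.2701] rv [ 0.007  0.013 -2.992] d [-18.24  -5.29   2.89] grip 0.3096029191716165 F [-0.6  0.  -1.4] j6 151.0
0.05 [320.7 211.9]
0.055 [320.7 201. ]
0.06 [320.7 189.9]
0.065 [320.8 178.5]
0.07 [320.8 167. ]
col320 [227, 227, 226, 226, 225, 226, 225, 225, 224, 226, 223, 224, 226, 223, 208, 248, 246, 245, 247, 246, 246, 245, 245, 245, 245, 245, 245, 245, 251, 251, 251, 251, 251, 251]
row260 [104, 130, 150, 167, 205, 201, 205, 206, 203, 201, 177, 219, 235, 245, 247, 250, 252, 251, 251, 250, 248, 245, 237, 225, 195, 199, 194, 197, 194, 191, 191, 193, 189, 194, 62, 56, 60, 56]
ref [231, 231, 232, 231, 232, 230, 231, 229, 230, 229, 229, 230, 140, 247, 246, 246, 246, 246, 246, 245, 246, 246, 246, 246, 246, 253, 252, 253, 253, 253, 253, 253, 253, 253]
```

Call:
{"api": "arm_command", "payload": {
  "deltas": [
    [0,0,0.12,-2,-0.3,0,1],
    [0,0,0.24,-5,-0.6,0,1],
    [0,0,0.36,-8,-0.9,0,1],
    [0,0,0.48,-11,-1.2,0,1],
    [0,0,0.6,-14,-1.2,0,1],
    [0,0,0.72,-16,-1.2,0,1],
    [0,0,0.84,-17,-1.2,0,1],
    [0,0,0.96,-18,-1.2,0,1]
  ]
}}

```text
time_s: 22.68
tcp_pos: [0.5876, 0.0022, 0.2621]
ee_rot: [[0.793, 0.609, -0.005], [0.609, -0.793, -0.001], [-0.005, -0.003, -1.0]]
wrist_force: [-0.4, 0.4, -0.5]
gripper_width: 0.311
gripper_force: 30.0
```

Call:
{"api": "arm_command", "payload": {
  "deltas": [
    [0,0,0.12,0,0,0,1],
    [0,0,0.24,0,0,0,1],
    [0,0,0.36,0,0,0,1],
    [0,0,0.48,0,0,0,1],
    [0,0,0.6,0,0,0,1],
    [0,0,0.72,0,0,0,1],
    [0,0,0.84,0,0,0,1],
    [0,0,0.96,0,0,0,1]
  ]
}}

```text
time_s: 23.35
tcp_pos: [0.5877, 0.0036, 0.262]
ee_rot: [[0.954, -0.3, -0.005], [-0.3, -0.954, -0.001], [-0.005, 0.002, -1.0]]
wrist_force: [0.2, -0.6, 0.3]
gripper_width: 0.309
gripper_force: 30.0
```

Call:
{"api": "arm_command", "payload": {
  "deltas": [
    [0,0,0.12,0,0,0,1],
    [0,0,0.24,0,0,0,1],
    [0,0,0.36,0,0,0,1],
    [0,0,0.48,0,0,0,1],
    [0,0,0.6,0,0,0,1],
    [0,0,0.72,0,0,0,1],
    [0,0,0.84,0,0,0,1],
    [0,0,0.96,0,0,0,1]
  ]
}}

```text
time_s: 24.02
tcp_pos: [0.5876, 0.0036, 0.262]
ee_rot: [[0.302, -0.953, -0.006], [-0.953, -0.302, -0.001], [-0.001, 0.005, -1.0]]
wrist_force: [-0.4, 0.3, -0.0]
gripper_width: 0.31
gripper_force: 30.0
```

Run:
```python
from h import *
go(.6524,-.1543,.2,-95.6)
```

```text
t 24.0167 tcp [0.5876 0.0036 0.262 ] rv [ 0.006 -0.     0.404] d [17.02 -1.44  6.17] grip 0.30953595607718415 F [-0.4  0.3 -0. ] j6 1.0
```

Call:
{"api": "arm_command", "payload": {
  "deltas": [
    [0,0,0.1,2,-0.2,0,1],
    [0,0,0.2,5,-0.5,0,1],
    [0,0,0.3,8,-0.8,0,1],
    [0,0,0.4,11,-1,1,1],
    [0,0,0.404,14,-1.3,3,1],
    [0,0,0.404,16,-1.44,5,1],
    [0,0,0.404,17,-1.44,6.2,1],
    [0,0,0.404,17,-1.44,6.2,1]
  ]
}}

```text
time_s: 24.68
tcp_pos: [0.6523, -0.155, 0.1964]
ee_rot: [[-0.094, -0.995, -0.012], [-0.996, 0.094, 0.001], [-0.0, 0.012, -1.0]]
wrist_force: [-0.4, -0.2, -0.9]
gripper_width: 0.311
gripper_force: 30.0
```

Run:
```python
from h import *
go(.6524,-.1543,.122,-95.6)
a=snap('wrist','w12')
```

```text
t 24.6833 tcp [ 0.6523 -0.155   0.1964] rv [0.012 0.    0.003] d [-0.07 -0.09  7.44] grip 0.31140213151033325 F [-0.4 -0.2 -0.9] j6 -6.0
```

View pics/w12.png

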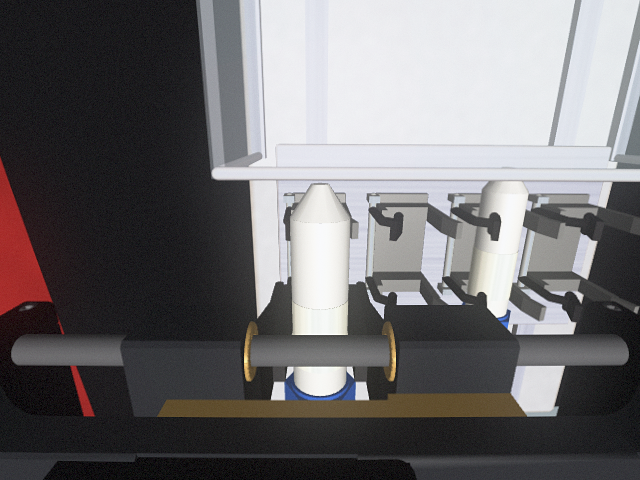

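That was my last picture. Tube B hangs centred at column 321 over the far clip, with forks on each side (289 and 354), and tube A sits under its jaw noses at (500,225). Pressing down.

Call:
{"api": "arm_command", "payload": {
  "deltas": [
    [0,0,0,0.1,0,2,1],
    [0,0,0,0.1,0,3.5,1],
    [0,0,0,0.1,0,4.3,1],
    [0,0,0,0.1,0,5.1,1],
    [0,0,0,0.1,0,5.9,1],
    [0,0,0,0.1,0,6.6,1],
    [0,0,0,0.1,0,7.2,1],
    [0,0,0,0.1,0,7.4,1]
  ]
}}

```text
time_s: 25.4
tcp_pos: [0.653, -0.1539, 0.1281]
ee_rot: [[-0.09, -0.996, -0.004], [-0.996, 0.09, 0.001], [-0.0, 0.004, -1.0]]
wrist_force: [-4.3, 0.4, -2.2]
gripper_width: 0.31
gripper_force: 30.0
```

Call:
{"api": "arm_command", "payload": {
  "deltas": [
    [0,0,0,0,0,0,1],
    [0,0,0,0,0,0.2,1],
    [0,0,0,0,0,0.2,1]
  ]
}}

```text
time_s: 25.65
tcp_pos: [0.6544, -0.1543, 0.1265]
ee_rot: [[-0.091, -0.996, -0.002], [-0.996, 0.091, 0.0], [-0.0, 0.002, -1.0]]
wrist_force: [-3.9, 1.2, -1.8]
gripper_width: 0.312
gripper_force: 30.0
```

Call:
{"api": "arm_command", "payload": {
  "deltas": [
    [0,0,0,0,0,0.2,1],
    [0,0,0,0,0,0.4,1],
    [0,0,0,0,0,0.5,1],
    [0,0,0,0,0,0.5,1]
  ]
}}

```text
time_s: 25.98
tcp_pos: [0.6542, -0.1546, 0.1234]
ee_rot: [[-0.091, -0.996, -0.001], [-0.996, 0.091, -0.0], [0.0, 0.001, -1.0]]
wrist_force: [-7.0, 2.1, 4.6]
gripper_width: 0.313
gripper_force: 30.0
```

Call:
{"api": "arm_command", "payload": {
  "deltas": [
    [0,0,0,0,0,0,0.2],
    [0,0,0,0,0,0,0.1],
    [0,0,0,0,0,0,0],
    [0,0,0,0,0,0,0],
    [0,0,0,0,0,-3,0],
    [0,0,0,0,0,-5,0.5],
    [0,0,0,0,0,-5,1],
    [0,0,0,0,0,-5,1]
  ]
}}

```text
time_s: 26.65
tcp_pos: [0.6567, -0.1548, 0.1742]
ee_rot: [[-0.091, -0.996, 0.006], [-0.996, 0.091, -0.0], [-0.0, -0.006, -1.0]]
wrist_force: [-0.3, 0.6, -0.5]
gripper_width: 0.352
gripper_force: 0.0
```

Call:
{"api": "arm_command", "payload": {
  "deltas": [
    [0,0,0,0,0,0,1],
    [0,0,0,0,0,0,1],
    [0,0,0,0,0,1.5,1],
    [0,0,0,0,0,2.3,1],
    [0,0,0,0,0,2.7,1],
    [0,0,0,0,0,2.9,1],
    [0,0,0,0,0,3.1,1],
    [0,0,0,0,0,3.2,1]
  ]
}}

```text
time_s: 27.32
tcp_pos: [0.6551, -0.1549, 0.1449]
ee_rot: [[-0.089, -0.996, 0.001], [-0.996, 0.089, -0.002], [0.002, -0.001, -1.0]]
wrist_force: [-8.1, 4.6, 22.9]
gripper_width: 0.004
gripper_force: 11.5
```

Call:
{"api": "arm_command", "payload": {
  "deltas": [
    [0,0,0,0,0,-4,0],
    [0,0,0,0,0,-7,0],
    [0,0,0,-3,2,-8,0],
    [0,0,0,-6,4,-8,-0.2],
    [0,0,0,-9,6,-8,-0.2],
    [0,0,0,-12,8,-8,-0.2],
    [0,0,0,-14.6,9.7,-8,-0.2],
    [0,0,0,-14.6,9.7,-8,-0.2]
  ]
}}

```text
time_s: 27.98
tcp_pos: [0.569, 0.0031, 0.2198]
ee_rot: [[-0.086, -0.996, -0.002], [-0.996, 0.086, 0.001], [-0.001, 0.002, -1.0]]
wrist_force: [-0.6, 0.1, -0.1]
gripper_width: 0.53
gripper_force: 0.0
```

Run:
```python
from h import *
go(.573,.0015,.128,-95.6)
c=snap('wrist','w13')
print('knob pred',proj(c,(.573,.0015,.138)))
h=cv2.cvtColor(c['pixels'],cv2.COLOR_BGR2GRAY)
m=(h<70).astype(np.uint8);m[275:]=0
k,_,st,ce=cv2.connectedComponentsWithStats(m)
print([(st[i].tolist(),ce[i].round(1)) for i in range(1,k) if 400<st[i][4]<4000])
for b,e in blue(c): print(b,e,at(c,*e,.112))
for n,b in (('top',0),):
    t=snap(n,'t13'); print(blue(t,n=15))
    for cc in [(.5290-.004*0,-.146),(.6524,-.158)]: print(proj(t,(cc[0]+.0051,cc[1]+.0517,.112)))
```

```text
t 27.9833 tcp [0.569  0.0031 0.2198] rv [0.002 0.001 0.011] d [ 0.13 -0.43  9.18] grip 0.5299931499172118 F [-0.6  0.1 -0.1] j6 -22.0
knob pred [312.4 255.5]
[([225, 52, 25, 30, 567], array([237.2,  65.2])), ([408, 55, 42, 28, 442], array([432.5,  71.4]))]
[145, 90, 58, 30, 1603] [173.0, 104.9] [ 0.6585 -0.1054  0.112 ]
[330, 90, 57, 30, 1530] [358.7, 104.6] [ 0.5331 -0.0945  0.112 ]
[([163, 189, 13, 13, 119], [169.0, 195.1]), ([361, 193, 6, 12, 62], [363.1, 198.2]), ([357, 236, 7, 12, 63], [360.1, 241.3]), ([165, 280, 12, 7, 68], [170.6, 283.2])]
[359.9 241.4]
[363.4 198.5]
```

Call:
{"api": "arm_command", "payload": {
  "deltas": [
    [0,0,0.011,0.1,-0.4,2,-0.2],
    [0,0,0.011,0.1,-0.4,5,-0.2],
    [0,0,0.011,0.1,-0.4,7.5,-0.2],
    [0,0,0.011,0.1,-0.4,9,-0.2],
    [0,0,0.011,0.1,-0.4,9.2,-0.2],
    [0,0,0.011,0.1,-0.4,9.2,1],
    [0,0,0.011,0.1,-0.4,9.2,1],
    [0,0,0.011,0.1,-0.4,9.2,1]
  ]
}}

```text
time_s: 28.75
tcp_pos: [0.5767, -0.002, 0.1294]
ee_rot: [[-0.102, -0.995, 0.003], [-0.995, 0.102, 0.0], [-0.001, -0.003, -1.0]]
wrist_force: [-0.4, -0.3, 0.1]
gripper_width: 0.454
gripper_force: 0.0
```

Call:
{"api": "arm_command", "payload": {
  "deltas": [
    [0,0,0,0,0,0,1],
    [0,0,0,0,0,0,1],
    [0,0,0,0,0,0,1],
    [0,0,0,0,0,-0.3,1],
    [0,0,0,0,0,-0.8,1],
    [0,0,0,0,0,-1.2,1],
    [0,0,0,0,0,-1.45,1],
    [0,0,0,0,0,-1.45,1]
  ]
}}

```text
time_s: 29.42
tcp_pos: [0.5735, -0.0019, 0.1415]
ee_rot: [[-0.103, -0.995, -0.005], [-0.995, 0.103, 0.0], [0.0, 0.005, -1.0]]
wrist_force: [-4.4, 0.3, -10.7]
gripper_width: 0.346
gripper_force: 30.0
```

Run:
```python
from h import *
go(.5586,-.1482,.143,-95.6)
```

```text
t 29.4167 tcp [ 0.5735 -0.0019  0.1415] rv [ 0.005 -0.    -0.005] d [14.71 -0.02 -0.15] grip 0.3461930784475654 F [ -4.4   0.3 -10.7] j6 -22.0
```

Call:
{"api": "arm_command", "payload": {
  "deltas": [
    [0,0,0,1,0,-0.1,1],
    [0,0,0,3,0,-0.1,1],
    [0,0,0,5,0,-0.1,1],
    [0,0,0,7.5,0,-0.1,1],
    [0,0,0,10,0,-0.1,1],
    [0,0,0,12.5,0,-0.1,1],
    [0,0,0,14.3,0,-0.1,1],
    [0,0,0,14.9,0,-0.1,1]
  ]
}}

```text
time_s: 30.08
tcp_pos: [0.5586, -0.1522, 0.1422]
ee_rot: [[-0.104, -0.995, -0.004], [-0.995, 0.104, 0.0], [0.0, 0.004, -1.0]]
wrist_force: [-2.8, 2.7, -10.4]
gripper_width: 0.348
gripper_force: 30.0
```

Call:
{"api": "arm_command", "payload": {
  "deltas": [
    [0,0,0,0,0,0,1],
    [0,0,0,0,0,0,1]
  ]
}}

```text
time_s: 30.25
tcp_pos: [0.5588, -0.1505, 0.1426]
ee_rot: [[-0.103, -0.995, -0.004], [-0.995, 0.103, -0.0], [0.001, 0.004, -1.0]]
wrist_force: [-5.2, -1.5, -11.3]
gripper_width: 0.352
gripper_force: 30.0
```

Call:
{"api": "arm_command", "payload": {
  "deltas": [
    [0,0,0,0.1,0,0,1],
    [0,0,0,0.1,0,0.3,1],
    [0,0,0,0.1,0,0.7,1],
    [0,0,0,0.1,0,1.1,1],
    [0,0,0,0.1,0,1.5,1],
    [0,0,0,0.1,0,1.6,1],
    [0,0,0,0.1,0,1.6,1],
    [0,0,0,0.1,0,1.6,1]
  ]
}}

```text
time_s: 30.92
tcp_pos: [0.5589, -0.1504, 0.1291]
ee_rot: [[-0.1, -0.995, -0.003], [-0.995, 0.1, -0.001], [0.001, 0.003, -1.0]]
wrist_force: [-10.3, -0.6, -1.7]
gripper_width: 0.351
gripper_force: 30.0
```

Call:
{"api": "arm_command", "payload": {
  "deltas": [
    [0,0,0,0,0,0,1],
    [0,0,0,0,0,0,0.3],
    [0,0,0,0,0,0,0],
    [0,0,0,0,0,0,-0.4],
    [0,0,0,0,0,0,-0.4],
    [0,0,0,0,0,-2,-0.4],
    [0,0,0,0,0,-5,-0.4],
    [0,0,0,0,0,-9,-0.4]
  ]
}}

```text
time_s: 31.58
tcp_pos: [0.5624, -0.1506, 0.2195]
ee_rot: [[-0.1, -0.995, 0.004], [-0.995, 0.1, -0.001], [0.001, -0.005, -1.0]]
wrist_force: [0.7, 0.2, -0.8]
gripper_width: 0.674
gripper_force: 0.0
```

Call:
{"api": "arm_command", "payload": {
  "deltas": [
    [0,0,0,-4,0,-2,-0.4],
    [0,0,0,-8,0,-4,-0.4],
    [0,0,0,-12,0,-5,-0.4],
    [0,0,0,-16,0,-5,-0.4],
    [0,0,0,-20,0,-5,-0.4],
    [0,0,0,-24,0,-5,-0.4],
    [0,0,0,-28,0,-5,-0.4],
    [0,0,0,-28,0,-5,-0.4]
  ]
}}

```text
time_s: 32.25
tcp_pos: [0.5922, 0.1354, 0.271]
ee_rot: [[-0.093, -0.996, 0.012], [-0.996, 0.094, 0.005], [-0.006, -0.011, -1.0]]
wrist_force: [-0.3, -1.6, -0.5]
gripper_width: 0.703
gripper_force: 0.0
```

Run:
```python
from h import *
go(.5586,-.1482,.143,-95.6)
for n,ref in(('side','side0'),('top','top0')):
    c=snap(n,n+'E');r=load(ref)
    print(n,blue(c,n=15));print(' ref',blue(r,n=15))
    bx=(355,405,215,250) if n=='top' else (298,320,190,225)
    for q in(r,c):
        g=cv2.cvtColor(q['pixels'],cv2.COLOR_BGR2GRAY)[bx[2]:bx[3],bx[0]:bx[1]]
        ys,xs=np.where(g<70); print(' dark knob',len(xs),xs.mean()+bx[0],ys.mean()+bx[2])
```

```text
t 32.25 tcp [0.5922 0.1354 0.271 ] rv [-0.011  0.006  0.004] d [28.62  0.84 12.62] grip 0.7025714934224547 F [-0.3 -1.6 -0.5] j6 -34.0
side [([263, 328, 11, 10, 88], [267.8, 332.5]), ([343, 354, 5, 10, 40], [345.3, 358.8])]
 ref [([316, 186, 9, 7, 52], [319.8, 188.9]), ([293, 275, 9, 6, 40], [296.8, 277.2]), ([263, 328, 11, 10, 88], [267.8, 332.5]), ([293, 332, 10, 9, 73], [297.6, 336.2])]
 dark knob 44 308.40909090909093 203.86363636363637
 dark knob 247 308.7085020242915 212.7165991902834
top [([163, 189, 9, 6, 30], [167.0, 191.4]), ([165, 280, 12, 7, 68], [170.6, 283.2])]
 ref [([163, 189, 13, 13, 118], [169.0, 195.3]), ([278, 223, 6, 11, 58], [280.8, 227.9]), ([199, 227, 7, 12, 59], [201.6, 232.8])]
 dark knob 84 378.3809523809524 231.9047619047619
 dark knob 85 378.43529411764706 231.78823529411764
```

Call:
{"api": "arm_command", "payload": {
  "deltas": [
    [0,0,0,-2,4,0,-0.4],
    [0,0,0,-4,8,0,-0.4],
    [0,0,0,-6,11,0,-0.4],
    [0,0,0,-9,14,0,-0.4],
    [0,0,0,-12,17,0,-0.4],
    [0,0,0,-15,19,0,-0.4],
    [0,0,0,-15,19,0,-0.4],
    [0,0,0,-15,19,0,-0.4]
  ]
}}

```text
time_s: 33.02
tcp_pos: [0.4154, 0.298, 0.2698]
ee_rot: [[-0.099, -0.995, 0.005], [-0.995, 0.099, 0.004], [-0.005, -0.004, -1.0]]
wrist_force: [0.4, -0.3, -0.4]
gripper_width: 0.7
gripper_force: 0.0
```

Run:
```python
from h import *
c=snap('side','sF');r=load('side0');print(blue(c,n=15))
ux=np.array([-.0976,-.9952])
for C in((.5290,-.146),(.6524,-.158)): print('pred cap',proj(c,np.r_[np.array(C)+.098*ux,.112]))
for q in(r,c):
    g=cv2.cvtColor(q['pixels'],cv2.COLOR_BGR2GRAY)[190:225,298:320]
    ys,xs=np.where(g<70); print(' dark knob',len(xs),xs.mean()+298,ys.mean()+190,ys.min()+190)
print(sense()['wrist_force'],sense()['joint_velocities'].max())
```

```text
[([284, 183, 8, 8, 49], [287.3, 186.7]), ([316, 185, 8, 8, 51], [319.4, 188.6]), ([263, 328, 11, 11, 88], [267.8, 332.6]), ([343, 354, 5, 10, 41], [345.2, 358.7])]
pred cap [319.5 188.1]
pred cap [287.6 186. ]
 dark knob 44 308.40909090909093 203.86363636363637 200
 dark knob 47 308.4468085106383 204.04255319148936 200
[-0.39619112 -0.45710341 -0.37576512] 0.3431558201316728
```

The knob is back at its starting pixel position and height. Both caps are where they should be, and the tray tube hasn't moved.

```bash
python3 -c "from station import finish_job; print(finish_job())"
```

```text
the job is handed in; nothing more can be done
None
```

The job is handed in and appears complete: the finished tube is in the tray, both fresh tubes are snapped into clips with caps to the knob end, and the platform is back in with its lock down; `finish_job()` returned no verdict.

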